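# Load a bentwood chair hoop into the drilling cradle

### The arm

A 6-joint arm with a two-finger parallel gripper is mounted at the origin on the work surface. World frame = base frame: x ahead of the robot, y to its left, z up, the work surface at z = 0. Lengths are in m, angles in degrees, forces in N, time in s.
With the tool pointing down it reaches from about 0.4 to 0.825 m from the base axis. Payload 7 kg.
Tool frame: the origin (TCP) lies between the finger pads; the fingertips stand 19 mm ahead of it and the grasp point (between the pads) is the TCP; x points along the fingers, y is the direction in which the jaws open and shut, and the axes are right-handed (so a half turn about x gives the same grasp; the last joint's range is limited). The gripper opens to 88 mm and grips with 3 to 60 N. Pads are 19 mm wide; open, the fingers measure 130 mm over their backs; the gripper's body (78 mm by 193 mm) begins 47 mm behind the grasp point.
Start: joints at [-60.728, 20.546, 0.682, 0, -70.136, -16.507], TCP at [0.149, -0.658, 0.246] pointing down, gripper open.
Joint ranges: [-176.03, 176.03], [-82.01, 121.73], [-58.28, 71.71], [-173.87, 95.51], [-174.79, -0.11], [-173.66, 173.66]. Speed limits (degrees/s): [136.94, 136.94, 172.46, 180, 180, 180].

### API

Orientations are given as [roll, pitch, yaw] about the fixed x, y, z axes, in that order (R = Rz(yaw) Ry(pitch) Rx(roll)).
In Python, from plant import r gives the robot as it stands.
- The arm moves only by the tool send_rows, never from a script. Its argument "plan" is a list of rows, each a list of 2 entries, a list of its own where there are three numbers: the shift along the tool's x, y, z scaled (see below), then the turn, a rotation vector about the tool's x, y, z scaled (see below). A call has exactly 5 rows; each row is the pose to reach, as a shift and turn from the pose measured when the call began, along the tool's axes at that moment; what a row does not reach only later rows make up. The controller multiplies each number of a shift by 0.15 m and each number of a turn by pi/4 rad. A row lasts 1/10 s, in which the tool goes at most 50 mm and 8.59 degrees, less where a joint would pass 70% of its speed; a pose out of reach is approached as far as the arm can. A call with a number of a shift or a turn outside -1 to 1 is refused whole. A call with a gripper value outside its range is refused whole. "jaw" is the opening, from -1 (shut) to 1 (fully open), so that 0 is half open, set as the call begins (left out, the last holds). The fingers move at their own pace and stop on an object; "force" is the grip in N (left out, the last holds). Time passes only in rows, so rows that repeat a pose let the fingers close, or fill a call up. It gives the time, the measured TCP pose, the force and the opening at its end, in the units of the state.
- r.get_state(): the state, without advancing time (a new reading comes with each control period).
- r.capture(name): name is "scene" or "top" or "wrist"; returns a dict with "color" (384x512x3 uint8, red, green, blue), "range_z" (384x512 float32, m along the optical axis (not along the pixel's ray), 0 where there is no reading), "mtx" (3x3 intrinsics, pixels), "pose" (4x4, takes a point from camera to world coordinates). Camera axes: x right, y down, z forward; pixel columns grow to the right and rows downward; lengths in m; the calibration is good to about 2 mm. A picture is of the moment at which its call begins.
- r.close_job(): hands the job in, once; it reports no verdict.
Trained networks look in a picture, given as the dict that the camera call returned (one of the last four; its "shot" number tells which), for a name from the list of things; names that differ only in an ending like _2 or _b are one class to them, and where a whole thing is asked for, a point or a joint stands for the part that bears it (a point fixed in the world has none). Each returns a list of dicts, best first, with "score" (0 to 1); they miss things now and then, are a little off and sometimes report something else, mostly with a low value. They report only what shows in the picture. A call takes as long as a camera call. They do not tell look-alikes from the thing itself.
- r.find_in(picture, target): "uv" ([column, row] in pixels, amid what is visible of it).
- r.trace(picture, target): "mask" (384x512 bool, what is visible of it) and "uv" ([column, row] in pixels, amid what is visible of it).
The state is a dict: "time_s": time; "joints": joint angles; "qd": joint speeds; "joint_torque": joint torques, N m; "tcp_pos": TCP position; "eef_rot": TCP orientation; "contact_force": force on the tool from outside, world axes, zero at the start; "moment": the same for the moment, N m; "gripper_width": finger opening in m.
Only numpy, scipy, OpenCV 4.12 (cv2) and the standard library are available. Lean on these libraries where they do the work, as an engineer would, in place of code of your own. Each camera call takes 0.05 s, during which the arm holds its last target. There are 200 camera calls.

### The job

A bentwood chair hoop has been laid askew on the drilling cradle. Turn it until both legs drop into the two notches of the rail and slide it back so that both leg ends butt against the stop batten; then swing the two turn-buttons square across the leg ends so that they cannot lift out. Leave the hammer, the glue bottle and the sanding block where they are.

Things in the scene. Friction and masses are not known exactly. Their poses are not given: they have to be found in the camera images.
- cradle: Shop-made drilling cradle, fixed to the bench. Origin: centre of the underside of its plywood base (250 mm along x, 300 mm along y, 18 mm thick). Its x axis points roughly away from the robot, y left, z up. On it: at the near (-x) side a notched rail with a stop batten behind it, at the far side a crown rest; between rail and crown rest there is only the base.
- rail_top (a point): Centre of the rail's flat top, cradle coordinates (-60, 0, 60) mm. Rail: softwood across the cradle's whole width, x = -95 to -25 mm, top 60 mm above the bench. Two square notches run through it along x at y = +55 and -55 mm: 24 mm wide, 12 mm deep, floor 48 mm above the bench. Stop batten: x = -121 to -95 mm, 66 mm high; it closes the notches at x = -95 mm.
- crown_rest (a point): Centre of the top of the crown rest, cradle coordinates (72, 0, 48) mm: a flat block from x = 32 to 112 mm and y = -45 to 45 mm, its top 48 mm above the bench, level with the notch floors.
- home_left (a point): On the cradle: where a leg tip (bar's centre) is when fully home in the left (+y) notch: at the stop batten, on the notch's centre line, 56 mm above the bench; cradle coordinates (-95, 55, 56) mm. Axes as the cradle's.
- home_right (a point): The same for the right (-y) notch: cradle coordinates (-95, -55, 56) mm.
- hoop: Loose hoop, a U bent from 16 mm round wooden bar, about 80 g: two parallel legs 110 mm apart (centre lines) joined by a half circle of 55 mm radius, 168 mm from leg tips to outside of crown. Origin: bar's centre at the middle of the crown; x from legs to crown, y towards the left leg, z up. Pushed sideways on a leg close to the rail it pivots roughly about its crown; it slides easily.
- hoop_crown (a point): Same point and axes as hoop. At the start the crown lies on the crown rest and the legs lie on the rail's flat top, both to the same side of their notches (tips 25 to 65 mm off), the hoop turned 11 to 20 degrees from the cradle's x axis and tilted up about 6 degrees towards the legs. Once the legs drop, it lies level, 15 to 35 mm short of the batten.
- hoop_end_left (a point): Rounded tip of the hoop's left leg, on the bar's centre line, (-160, 55, 0) mm in the hoop's frame. It belongs in the left notch.
- hoop_end_right (a point): Rounded tip of the right leg, (-160, -55, 0) mm in the hoop's frame. It belongs in the right notch.
- button_left (a joint): Angle (rad) of the left turn-button about its screw, seen from above, anticlockwise positive. 0: its long end points along the cradle's +x, square across the batten and over the leg end in the left notch; +1.57: it lies along the batten, pointing to the cradle's +y. Starts swung off, outwards, at 1.3 to 1.6. Range -1.75 to 1.75. It stays where it is left; about 1 N at the tip turns it.
- button_right (a joint): The same for the right turn-button; it starts swung off, outwards, at -1.3 to -1.6 (pointing to the cradle's -y).
- pivot_left (a point): Screw of the left turn-button, half-way up its thickness, cradle coordinates (-108, 55, 74) mm. The button is a dark hardwood bar 59 x 20 x 14 mm, 67 to 81 mm above the bench, lying on the stop batten; from the screw it reaches 45 mm one way and 14 mm the other. A leg down in its notch is 3 mm below it.
- pivot_right (a point): Screw of the right turn-button (same size), half-way up; cradle coordinates (-108, -55, 74) mm.
- hammer: Bystander: claw hammer lying on the bench to the left of the cradle.
- glue: Bystander: white glue bottle, 56 mm across, 150 mm tall, standing to the right of the cradle. Origin at its underside.
- sanding_block: Bystander: cork sanding block 100 x 60 x 30 mm, lying to the right of the cradle. Origin at its underside.
Not all that is in view belongs to the job. Several things have the shape of the hoop; the one meant has the colours described above.

How it is judged (in metres and radians):
On the way:
1. Both legs are down in their notches with both ends against the stop batten, while both turn-buttons are still swung off (more than 0.6 rad) (((x of hoop_end_left in the frame of home_left below 0.005 m and y of hoop_end_left in the frame of home_left between -0.008 and 0.008 m and z of hoop_end_left in the frame of home_left between -0.005 and 0.005 m and x of hoop_end_right in the frame of home_right below 0.005 m and y of hoop_end_right in the frame of home_right between -0.008 and 0.008 m and z of hoop_end_right in the frame of home_right between -0.005 and 0.005 m) or (x of hoop_end_left in the frame of home_right below 0.005 m and y of hoop_end_left in the frame of home_right between -0.008 and 0.008 m and z of hoop_end_left in the frame of home_right between -0.005 and 0.005 m and x of hoop_end_right in the frame of home_left below 0.005 m and y of hoop_end_right in the frame of home_left between -0.008 and 0.008 m and z of hoop_end_right in the frame of home_left between -0.005 and 0.005 m)) and (value of joint button_left above 0.6 rad or value of joint button_left below -0.6 rad) and (value of joint button_right above 0.6 rad or value of joint button_right below -0.6 rad)), for 0.2 s.
At the end, for the whole second after the job is handed in: Each leg of the hoop lies down in a notch (tip within 5 mm of its seated height and 8 mm of the notch's centre line) with its end within 5 mm of the stop batten, both turn-buttons stand within 0.3 rad of square across the leg ends, and the hoop is at rest (((x of hoop_end_left in the frame of home_left below 0.005 m and y of hoop_end_left in the frame of home_left between -0.008 and 0.008 m and z of hoop_end_left in the frame of home_left between -0.005 and 0.005 m and x of hoop_end_right in the frame of home_right below 0.005 m and y of hoop_end_right in the frame of home_right between -0.008 and 0.008 m and z of hoop_end_right in the frame of home_right between -0.005 and 0.005 m) or (x of hoop_end_left in the frame of home_right below 0.005 m and y of hoop_end_left in the frame of home_right between -0.008 and 0.008 m and z of hoop_end_left in the frame of home_right between -0.005 and 0.005 m and x of hoop_end_right in the frame of home_left below 0.005 m and y of hoop_end_right in the frame of home_left between -0.008 and 0.008 m and z of hoop_end_right in the frame of home_left between -0.005 and 0.005 m)) and value of joint button_left between -0.3 and 0.3 rad and value of joint button_right between -0.3 and 0.3 rad and linear speed of hoop below 0.02 m/s and angular speed of hoop below 0.2 rad/s); the robot touches nothing.
It fails at once if hammer moved more than 30 mm (distance of hammer from where it was at the start of the episode above 0.03 m).
It fails at once if glue bottle moved more than 30 mm (distance of glue from where it was at the start of the episode above 0.03 m).
It fails at once if sanding block moved more than 30 mm (distance of sanding_block from where it was at the start of the episode above 0.03 m).
It also fails if it takes over 67 s, if anything falls off the work surface, if the arm or the gripper's body presses on something with over 40 N, if the wrist force passes 120 N, or if a joint passes its speed limit or range.

## Working session

There is one attempt and no reset: what is moved stays moved. The work goes in short steps, Python scripts to look and compute and a tool call to move; the robot and the scene stay as the last step left them, time stands still between calls to the robot, and variables do not carry over. Pictures are saved under pics/ and viewed, about 8 in all and at most 12, crops included, and the job is handed in when it is done.

Besides the shell and the picture viewer there is one more tool, called after ">>>" as a command line: name --argument value ..., lists and objects as JSON in quotes. send_rows: Moves the arm, as the interface text tells. Its arguments: {"type":"object","properties":{"plan":{"type":"array"},"jaw":{"type":"number"},"force":{"type":"number"}},"required":["plan"]}

```bash
ls; mkdir -p pics; python3 - <<'E'
from plant import r
import cv2,numpy as np
s=r.get_state(); print({k:np.round(v,3) for k,v in s.items()})
a=r.capture("scene"); b=r.capture("top")
for n,p in(("scene",a),("top",b)):
    np.savez(f"{n}0.npz",c=p["color"],d=p["range_z"],K=p["mtx"],T=p["pose"])
    for t in("hoop","cradle","button_left","button_right","hammer","glue","sanding_block","hoop_end_left","hoop_end_right","hoop_crown"):
        print(n,t,[(np.round(x["uv"],0).tolist(),round(x["score"],2)) for x in r.find_in(p,t)][:4])
cv2.imwrite("pics/a.png",cv2.resize(np.vstack([a["color"],b["color"]])[:,:,::-1],None,fx=.78,fy=.78))
cv2.imwrite("pics/top.png",cv2.resize(b["color"][:,:,::-1],(800,600)))
cv2.imwrite("pics/scene.png",cv2.resize(a["color"][:,:,::-1],(800,600)))
E
```

```text
pics
{'time_s': np.float64(0.0), 'joints': array([-6.0729e+01,  2.0593e+01,  6.3200e-01, -2.3000e-02, -7.0137e+01,
       -1.6508e+01]), 'qd': array([ 0.016,  0.075, -0.03 ,  0.041, -0.023, -0.   ]), 'joint_torque': array([-2.0000e-03, -5.8272e+01,  2.9305e+01,  6.9970e+00,  7.0000e-03,
       -0.0000e+00]), 'tcp_pos': array([ 0.149, -0.658,  0.245]), 'eef_rot': array([ 94.224,  89.9  , 106.979]), 'contact_force': array([-0.719, -0.186, -1.06 ]), 'moment': array([ 0.004, -0.011,  0.009]), 'gripper_width': np.float64(0.088)}
scene hoop [([253.0, 232.0], 0.88), ([366.0, 204.0], 0.81), ([254.0, 220.0], 0.45)]
scene cradle [([251.0, 218.0], 0.82)]
scene button_left [([259.0, 231.0], 0.6), ([268.0, 168.0], 0.47)]
scene button_right [([221.0, 184.0], 0.46)]
scene hammer [([325.0, 137.0], 0.74)]
scene glue [([150.0, 293.0], 0.71)]
scene sanding_block [([130.0, 244.0], 0.74)]
scene hoop_end_left [([260.0, 230.0], 0.76), ([94.0, 186.0], 0.6), ([366.0, 205.0], 0.57), ([131.0, 246.0], 0.22)]
scene hoop_end_right [([94.0, 190.0], 0.94), ([256.0, 233.0], 0.92), ([366.0, 205.0], 0.81)]
scene hoop_crown [([252.0, 233.0], 0.94), ([93.0, 189.0], 0.93), ([367.0, 206.0], 0.91)]
top hoop [([359.0, 280.0], 0.95), ([288.0, 161.0], 0.63)]
top cradle [([259.0, 168.0], 0.88)]
top button_left [([228.0, 199.0], 0.58), ([259.0, 169.0], 0.39)]
top button_right [([275.0, 211.0], 0.67)]
top hammer [([120.0, 210.0], 0.83)]
top glue [([379.0, 154.0], 0.97)]
top sanding_block [([371.0, 214.0], 0.83), ([260.0, 170.0], 0.74)]
top hoop_end_left [([253.0, 154.0], 0.97), ([138.0, 127.0], 0.76), ([366.0, 276.0], 0.64)]
top hoop_end_right [([357.0, 276.0], 0.95), ([254.0, 161.0], 0.8), ([135.0, 125.0], 0.6), ([262.0, 170.0], 0.37)]
top hoop_crown [([254.0, 168.0], 0.69), ([360.0, 277.0], 0.66), ([138.0, 124.0], 0.64)]
```

View pics/top.png

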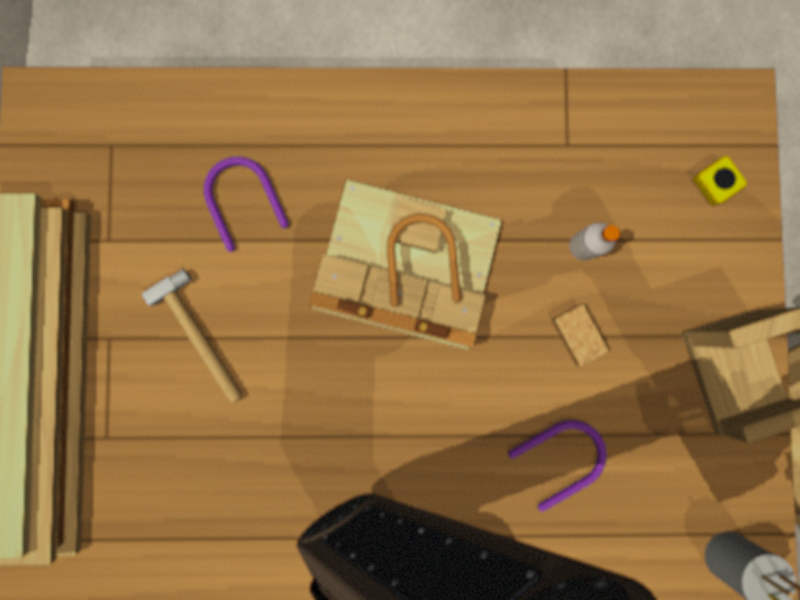

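View pics/scene.png

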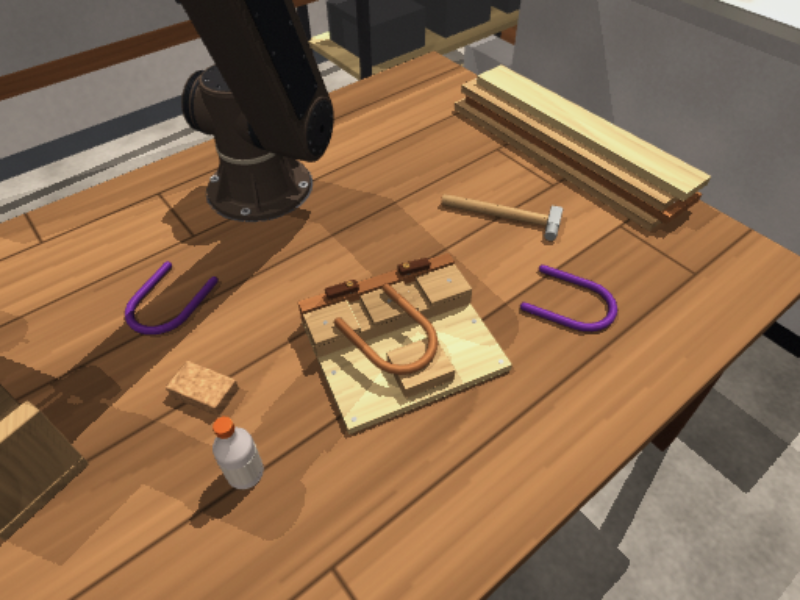

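The scene has three hoop-shaped things. Two are purple decoys, at about (245,205) and (565,465) in the 800 px top view. The third is a brown wooden hoop on the cradle at (425,255), with its legs to the right of the notches. I'm choosing the brown one, and will now measure it.

```bash
cat > h.py <<'E'
import numpy as np,cv2
from scipy.optimize import least_squares
from scipy.spatial import cKDTree
def cloud(d,K,T):
    v,u=np.indices(d.shape); P=np.stack([(u-K[0,2])*d/K[0,0],(v-K[1,2])*d/K[1,1],d],-1)
    return P@T[:3,:3].T+T[:3,3]
def proj(P,K,T):
    q=(np.atleast_2d(P)-T[:3,3])@T[:3,:3]; return np.c_[q[:,0]/q[:,2]*K[0,0]+K[0,2],q[:,1]/q[:,2]*K[1,1]+K[1,2]]
def c2w(c,p): # cradle pose (x,y,yaw), cradle point m
    a=c[2]; R=np.array([[np.cos(a),-np.sin(a),0],[np.sin(a),np.cos(a),0],[0,0,1]]); return np.atleast_2d(p)@R.T+[c[0],c[1],0]
def w2c(c,p):
    a=c[2]; R=np.array([[np.cos(a),-np.sin(a),0],[np.sin(a),np.cos(a),0],[0,0,1]]); return (np.atleast_2d(p)-[c[0],c[1],0])@R
t=np.linspace(-np.pi/2,np.pi/2,60)
l=np.linspace(-.160,-.055,40)
MODEL=np.r_[np.c_[l,l*0-.055],np.c_[-.055+.055*np.cos(t),.055*np.sin(t)],np.c_[l,l*0+.055]]
E
python3 - <<'E'
from h import *
for n in("top","scene"):
    f=np.load(n+"0.npz"); d,K,T,c=f["d"],f["K"],f["T"],f["c"]
    P=cloud(d,K,T); 
    reg=cv2.circle(np.zeros(d.shape,np.uint8),(259,168) if n=="top" else (258,218),75 if n=="top" else 95,1,-1)>0
    m=(P[...,2]>.011)&(P[...,2]<.12)&reg&(d>0)
    k,lab,st,_=cv2.connectedComponentsWithStats(m.astype(np.uint8)); i=1+np.argmax(st[1:,4]); m=lab==i
    rect=cv2.minAreaRect(P[m][:,:2].astype(np.float32)); print(n,st[i],rect)
    print("cam",T[:3,3].round(2),"z hist",np.histogram(P[m][:,2],np.arange(.01,.1,.005))[0])
    if n=="top":
        cv2.imwrite("pics/crop.png",cv2.resize(c[110:230,190:330,::-1],(770,660)[:2],interpolation=cv2.INTER_CUBIC)[:600])
        for uv in((255,150),(252,185),(292,185),(270,130),(235,185),(228,199),(205,192),(260,207)): print(uv,c[uv[1],uv[0]],P[uv[1],uv[0]].round(3))
E
```

```text
top [ 198  115  123  108 8861] ((0.5654782056808472, -0.025465384125709534), (0.30051344633102417, 0.25019127130508423), 75.25704956054688)
cam [ 0.43 -0.    1.11] z hist [ 201 2937  799    8   10    8   61  806  215  911 1483  713  225  230
  250    4    0]
(255, 150) [133 101  57] [ 0.614 -0.01   0.046]
(252, 185) [164 108  48] [ 0.511 -0.002  0.081]
(292, 185) [161 106  45] [ 0.511 -0.112  0.078]
(270, 130) [185 156  97] [ 0.671 -0.053  0.047]
(235, 185) [184 151  93] [0.514 0.047 0.046]
(228, 199) [119  76  41] [0.473 0.064 0.078]
(205, 192) [163 109  48] [0.493 0.129 0.068]
(260, 207) [168 112  51] [ 0.451 -0.024  0.067]
scene [ 191  162  137  114 9264] ((0.5660722255706787, -0.028087347745895386), (0.30086663365364075, 0.2486196607351303), 75.33403778076172)
cam [ 1.05 -0.41  0.85] z hist [ 565 3378  201  145  142  139  266  941  159 1419  906  455  203  246
   99    0    0]
```

View pics/crop.png

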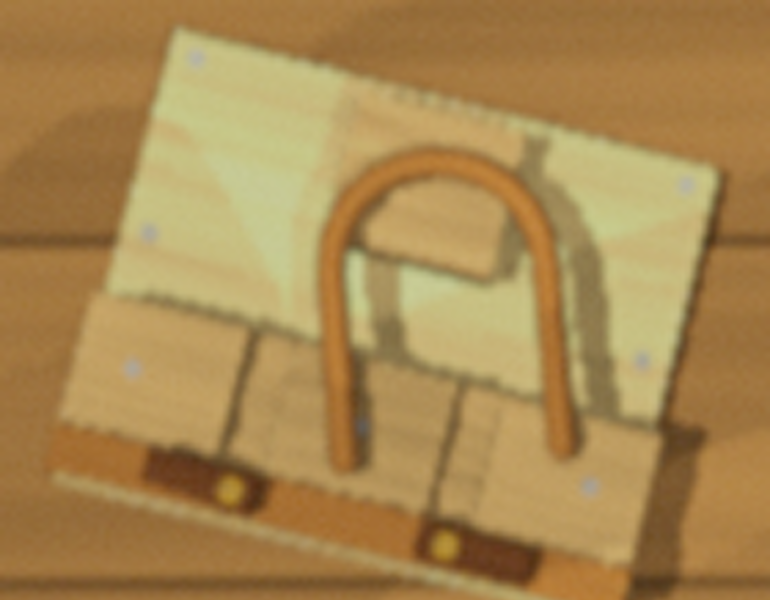

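The brown hoop is confirmed in the crop. The left leg tip is at about (345,465) and the right at (563,455), with the notches at about (240,390) and (445,450). Next I'll fit the hoop pose.

```bash
cat >> h.py <<'E'
C=np.array([.5658,-.0268,np.radians(-14.7)])
def fithoop(d,K,T,c,x0=(.08,0,.2),C=C,dbg=False):
    P=cloud(d,K,T); Q=w2c(C,P.reshape(-1,3)).reshape(P.shape)
    hsv=cv2.cvtColor(c,cv2.COLOR_RGB2HSV); 
    m=(d>0)&(Q[...,2]>.05)&(Q[...,2]<.12)&(Q[...,0]>-.085)&(Q[...,0]<.125)&(abs(Q[...,1])<.148)&(hsv[...,1]>155)
    m&=(Q[...,0]<-.02)|(Q[...,2]>.05)
    q=Q[m]
    def f(x):
        R=np.array([[np.cos(x[2]),-np.sin(x[2])],[np.sin(x[2]),np.cos(x[2])]])
        M=MODEL@R.T+x[:2]
        return cKDTree(M).query(q[:,:2])[0]
    s=least_squares(f,x0,loss="soft_l1",f_scale=.005,diff_step=1e-3); x=s.x
    R=np.array([[np.cos(x[2]),-np.sin(x[2])],[np.sin(x[2]),np.cos(x[2])]])
    tips=np.array([[-.16,.055],[-.16,-.055]])@R.T+x[:2]
    z=[np.median(q[np.linalg.norm(q[:,:2]-t,axis=1)<.02][:,2]) if (np.linalg.norm(q[:,:2]-t,axis=1)<.02).sum() else np.nan for t in tips]
    return x,tips,z,m.sum(),np.median(f(x))
E
python3 - <<'E'
from h import *
for n in("top","scene"):
    f=np.load(n+"0.npz")
    x,t,z,k,e=fithoop(f["d"],f["K"],f["T"],f["c"],(.08,-.02,.2))
    print(n,"crown",x[:2].round(4),"yaw",np.degrees(x[2]).round(1),"tips cradle",t.round(4).tolist(),z,k,e.round(4))
for p in((-.03,.055),(-.108,.055),(-.108,-.055),(-.03,-.055)): print(p,c2w(C,[*p,0]).round(4))
from plant import r
print(r.get_state()["eef_rot"])
E
```

```text
top crown [0.0787 0.001 ] yaw 18.9 tips cradle [[-0.0905, 0.0013], [-0.0549, -0.1028]] [np.float64(0.07934889380666466), np.float64(0.07644022264786599)] 612 0.0033
scene crown [ 0.0838 -0.0027] yaw 18.8 tips cradle [[-0.0854, -0.0022], [-0.0499, -0.1063]] [np.float64(0.0783936045325766), np.float64(0.07563946423247925)] 686 0.0032
(-0.03, 0.055) [[0.5507 0.034  0.    ]]
(-0.108, 0.055) [[0.4753 0.0538 0.    ]]
(-0.108, -0.055) [[ 0.4474 -0.0526  0.    ]]
(-0.03, -0.055) [[ 0.5228 -0.0724  0.    ]]
[123.64984813  89.99735445 136.41549106]
```

```bash
cat > go.py <<'E'
# usage: go.py x y z (cradle coords, mm; z of FINGERTIP) [flip] -> shift/turn numbers for send_rows
import sys
from h import *
from scipy.spatial.transform import Rotation as Ro
from plant import r
s=r.get_state(); p0=np.array(s["tcp_pos"]); R0=Ro.from_euler("xyz",s["eef_rot"],degrees=True).as_matrix()
q=w2c(C,p0)[0]*1000; q[2]-=19
print("t",round(float(s["time_s"]),2),"tip in cradle mm",q.round(1),"F",np.round(s["contact_force"],1),"w",round(float(s["gripper_width"]),4),"j6",round(float(s["joints"][5]),1))
v=[float(a) for a in sys.argv[1:]]
best=None
for sg in(1,-1):
    y=np.array([-np.sin(C[2]),np.cos(C[2]),0])*sg; x=np.array([0,0,-1.]); Rd=np.c_[x,y,np.cross(x,y)]
    rv=Ro.from_matrix(R0.T@Rd).as_rotvec()
    if best is None or abs(np.linalg.norm(rv))<np.linalg.norm(best): best=rv
print("turn",(best/(np.pi/4)).round(3))
while len(v)>=3:
    p=c2w(C,np.array(v[:3])/1000+[0,0,.019])[0]; print(v[:3],"shift",(R0.T@(p-p0)/.15).round(3)); v=v[3:]
E
python3 go.py -45 -150 140 -45 -150 64; python3 -c "
from h import *
f=np.load('top0.npz');P=cloud(f['d'],f['K'],f['T'])
for u,v in((379,154),(371,214),(120,210)):print(w2c(C,P[v,u])*1000)"
```

```text
t 1.1 tip in cradle mm [-242.8 -716.6  226.5] F [ 0.1  0.8 -0.9] w 0.0875 j6 -16.5
turn [ 0.61 -0.   -0.  ]
[-45.0, -150.0, 140.0] shift [0.577 2.743 2.912]
[-45.0, -150.0, 64.0] shift [1.084 2.743 2.912]
[[ 105.26287345 -299.03665841  111.32690794]]
[[ -50.34172847 -340.03256734   30.86484184]]
[[-219.2196313   357.53022362   31.00439293]]
```

>>> send_rows --plan '[[[0,0.15,0.15],[0,0,0]],[[0,0.35,0.36],[0,0,0]],[[0,0.55,0.58],[0,0,0]],[[0,0.75,0.79],[0,0,0]],[[0,0.94,1.0],[0,0,0]]]' --jaw -1

```text
time_s: 1.6
tcp_pos: [0.2649, -0.4861, 0.2457]
eef_rot: [-50.0, 90.0, -37.2]
contact_force: [1.2, -0.9, 0.6]
gripper_width: 0.0532
```

>>> send_rows --plan '[[[0,0.2,0.2],[0,0,0]],[[0,0.4,0.42],[0,0,0]],[[0,0.6,0.63],[0,0,0]],[[0,0.8,0.84],[0,0,0]],[[0,0.94,1.0],[0,0,0]]]'

```text
time_s: 2.1
tcp_pos: [0.381, -0.3135, 0.2462]
eef_rot: [-31.4, 89.9, -18.6]
contact_force: [0.4, -0.7, -0.1]
gripper_width: 0.0135
```

```bash
python3 go.py -45 -150 140 -45 -150 64
```

```text
t 2.1 tip in cradle mm [-106.  -324.2  227.2] F [ 0.4 -0.7 -0.1] w 0.0135 j6 -60.6
turn [0.611 0.002 0.001]
[-45.0, -150.0, 140.0] shift [0.582 0.843 0.896]
[-45.0, -150.0, 64.0] shift [1.088 0.843 0.896]
```

>>> send_rows --plan '[[[0,0.18,0.19],[0.13,0,0]],[[0.05,0.36,0.38],[0.28,0,0]],[[0.2,0.55,0.58],[0.43,0,0]],[[0.4,0.72,0.77],[0.57,0,0]],[[0.58,0.843,0.896],[0.611,0,0]]]'

```text
time_s: 2.6
tcp_pos: [0.4856, -0.1585, 0.1587]
eef_rot: [8.1, 89.8, -6.7]
contact_force: [0.4, -0.3, -1.0]
gripper_width: 0.0007
```

```bash
python3 go.py -45 -150 64 -45 -130 64 -45 -110 64
```

```text
t 2.6 tip in cradle mm [ -44.2 -147.8  139.7] F [ 0.4 -0.3 -1. ] w 0.0007 j6 -108.9
turn [-0.003  0.004 -0.001]
[-45.0, -150.0, 64.0] shift [ 0.505 -0.015 -0.007]
[-45.0, -130.0, 64.0] shift [ 0.505  0.118 -0.007]
[-45.0, -110.0, 64.0] shift [ 0.505  0.251 -0.008]
```

>>> send_rows --plan '[[[0.15,0,0],[0,0,0]],[[0.3,0,0],[0,0,0]],[[0.42,0,0],[0,0,0]],[[0.495,0,0],[0,0,0]],[[0.5,0.02,0],[0,0,0]]]'

```text
time_s: 3.1
tcp_pos: [0.4857, -0.1557, 0.0825]
eef_rot: [-15.4, 90.0, -30.2]
contact_force: [-1.6, 1.1, 0.5]
gripper_width: 0.0003
```

>>> send_rows --plan '[[[0,0.03,0],[0,0,0]],[[0,0.06,0],[0,0,0]],[[0,0.09,0],[0,0,0]],[[0,0.12,0],[0,0,0]],[[0,0.15,0],[0,0,0]]]'

```text
time_s: 3.6
tcp_pos: [0.4918, -0.1336, 0.083]
eef_rot: [-1.2, 89.9, -16.1]
contact_force: [0.2, -0.4, 0.7]
gripper_width: 0.0008
```

>>> send_rows --plan '[[[0,0.03,0],[0,0,0]],[[0,0.06,0],[0,0,0]],[[0,0.09,0],[0,0,0]],[[0,0.12,0],[0,0,0]],[[0,0.14,0],[0,0,0]]]'

```text
time_s: 4.1
tcp_pos: [0.4972, -0.1129, 0.0829]
eef_rot: [-3.2, 89.9, -18.0]
contact_force: [-0.2, -0.8, 0.2]
gripper_width: 0.0004
```

```bash
python3 go.py -45 -100 64 -45 -84 64; python3 - <<'E'
from h import *
from plant import r
for n in("top","scene"):
    p=r.capture(n)
    x,t,z,k,e=fithoop(p["range_z"],p["mtx"],p["pose"],p["color"],(.08,0,.1))
    print(n,"crown",x[:2].round(4),"yaw",np.degrees(x[2]).round(1),"tips",t.round(4).tolist(),np.round(z,4),k,e.round(4))
E
```

```text
t 4.1 tip in cradle mm [ -44.5 -100.7   63.9] F [-0.2 -0.8  0.2] w 0.0004 j6 -114.2
turn [-0.003  0.002  0.   ]
[-45.0, -100.0, 64.0] shift [-0.     0.004 -0.003]
[-45.0, -84.0, 64.0] shift [-0.     0.111 -0.004]
top crown [0.0907 0.0046] yaw 7.9 tips [[-0.0754, 0.037], [-0.0602, -0.0719]] [nan nan] 303 0.003
scene crown [0.0963 0.0057] yaw 11.8 tips [[-0.0716, 0.0268], [-0.0491, -0.0809]] [0.0752 0.0746] 591 0.0032
```

>>> send_rows --plan '[[[0,0.02,0],[0,0,0]],[[0,0.04,0],[0,0,0]],[[0,0.06,0],[0,0,0]],[[0,0.075,0],[0,0,0]],[[0,0.09,0],[0,0,0]]]'

```text
time_s: 4.7
tcp_pos: [0.501, -0.0996, 0.083]
eef_rot: [3.9, 89.9, -10.9]
contact_force: [0.3, 0.1, -0.7]
gripper_width: 0.0005
```

```bash
cat > look.py <<'E'
from h import *
from plant import r
import sys
for n in sys.argv[1:]:
    p=r.capture(n)
    x,t,z,k,e=fithoop(p["range_z"],p["mtx"],p["pose"],p["color"],(.08,0,.05))
    print(n,"crown",x[:2].round(4),"yaw",np.degrees(x[2]).round(1),"tips",t.round(4).tolist(),np.round(z,4),k,e.round(4))
    if n=="scene": cv2.imwrite("pics/now.png",cv2.resize(p["color"][120:300,150:390,::-1],(800,600),interpolation=cv2.INTER_CUBIC))
E
python3 go.py -45 -84 64; python3 look.py scene
```

```text
t 4.7 tip in cradle mm [-44.2 -86.9  64. ] F [ 0.3  0.1 -0.7] w 0.0005 j6 -115.7
turn [-0.003  0.002 -0.   ]
[-45.0, -84.0, 64.0] shift [ 0.     0.019 -0.005]
scene crown [0.0993 0.0059] yaw 6.5 tips [[-0.0659, 0.0425], [-0.0535, -0.0668]] [0.0705 0.0724] 559 0.0028
```

>>> send_rows --plan '[[[0,0.01,0],[0,0,0]],[[0,0.02,0],[0,0,0]],[[0,0.03,0],[0,0,0]],[[0,0.04,0],[0,0,0]],[[0,0.05,0],[0,0,0]]]'

```text
time_s: 5.25
tcp_pos: [0.503, -0.0921, 0.083]
eef_rot: [3.9, 89.9, -10.9]
contact_force: [0.8, -0.2, 0.5]
gripper_width: 0.0005
```

```bash
python3 go.py -45 -84 64; python3 look.py scene
```

```text
t 5.25 tip in cradle mm [-44.2 -79.1  64. ] F [ 0.8 -0.2  0.5] w 0.0005 j6 -116.6
turn [-0.003  0.002 -0.   ]
[-45.0, -84.0, 64.0] shift [ 0.    -0.033 -0.005]
scene crown [0.0985 0.0065] yaw 4.5 tips [[-0.0653, 0.0488], [-0.0567, -0.0609]] [0.0619 0.0618] 545 0.0029
```

View pics/now.png

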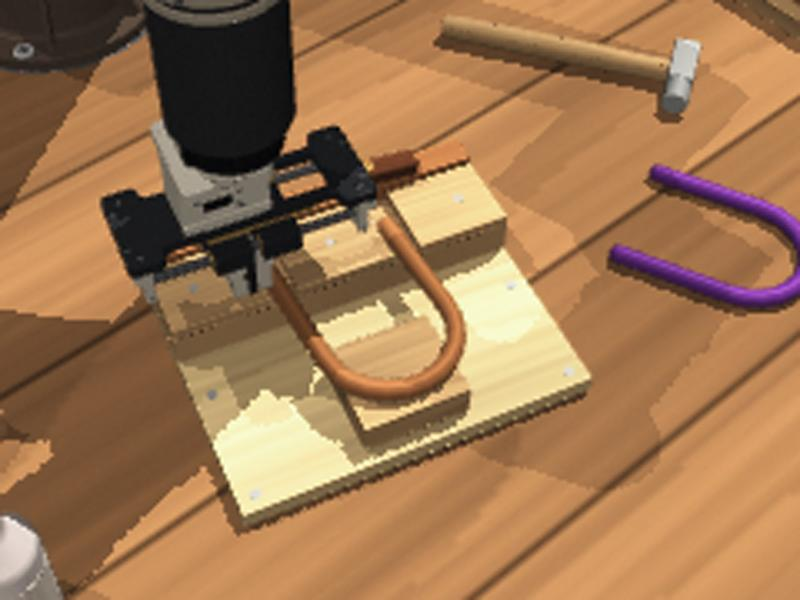

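The legs have dropped into the notches: the tip tops are at about 62 mm, and the picture shows the left leg in its notch near (390,225). Next I'll lift, go round the crown and push it back.

```bash
python3 go.py -45 -79 105  40 -30 105 140 3 105 140 3 51
```

```text
t 5.3 tip in cradle mm [-44.1 -78.9  64. ] F [-0.1  0.4  0.1] w 0.0003 j6 -116.6
turn [-0.003  0.002 -0.   ]
[-45.0, -79.0, 105.0] shift [-0.273 -0.    -0.005]
[40.0, -30.0, 105.0] shift [-0.272  0.328  0.561]
[140.0, 3.0, 105.0] shift [-0.271  0.549  1.227]
[140.0, 3.0, 51.0] shift [0.089 0.549 1.226]
```

>>> send_rows --plan '[[[-0.14,0,0],[0,0,0]],[[-0.27,0,0],[0,0,0]],[[-0.27,0.15,0.25],[0,0,0]],[[-0.27,0.35,0.55],[0,0,0]],[[-0.27,0.5,0.85],[0,0,0]]]'

```text
time_s: 5.8
tcp_pos: [0.6428, -0.0522, 0.1246]
eef_rot: [15.7, 89.8, 0.9]
contact_force: [1.1, 0.5, 0.6]
gripper_width: 0.0001
```

>>> send_rows --plan '[[[0,0.05,0.2],[0,0,0]],[[0,0.07,0.4],[0,0,0]],[[0.03,0.07,0.4],[0,0,0]],[[0.2,0.07,0.4],[0,0,0]],[[0.32,0.07,0.4],[0,0,0]]]'

```text
time_s: 6.3
tcp_pos: [0.7028, -0.0575, 0.0753]
eef_rot: [22.9, 89.9, 8.0]
contact_force: [0.4, 0.6, 0.1]
gripper_width: 0.0004
```

```bash
python3 go.py 140 0 51 120 0 51 95 0 51 82.5 0 51;python3 look.py top scene
```

```text
t 6.3 tip in cradle mm [140.3   5.1  56.3] F [0.4 0.6 0.1] w 0.0004 j6 -116.0
turn [-0.003  0.003 -0.001]
[140.0, 0.0, 51.0] shift [ 0.035 -0.034 -0.002]
[120.0, 0.0, 51.0] shift [ 0.035 -0.034 -0.135]
[95.0, 0.0, 51.0] shift [ 0.035 -0.035 -0.302]
[82.5, 0.0, 51.0] shift [ 0.034 -0.035 -0.385]
top crown [0.0924 0.0103] yaw 4.5 tips [[-0.0715, 0.0526], [-0.0628, -0.0571]] [0.0633 0.0626] 534 0.0029
scene crown [0.0782 0.0026] yaw 5.0 tips [[-0.086, 0.0434], [-0.0764, -0.0662]] [nan nan] 57 0.0013
```

>>> send_rows --plan '[[[0.034,-0.03,0],[0,0,0]],[[0.034,-0.035,-0.06],[0,0,0]],[[0.034,-0.035,-0.12],[0,0,0]],[[0.034,-0.035,-0.16],[0,0,0]],[[0.034,-0.035,-0.19],[0,0,0]]]'

```text
time_s: 6.9
tcp_pos: [0.6719, -0.0551, 0.0695]
eef_rot: [-163.2, 89.9, -178.1]
contact_force: [1.2, -0.1, -0.7]
gripper_width: 0.0003
```

>>> send_rows --plan '[[[0,0,-0.03],[0,0,0]],[[0,0,-0.06],[0,0,0]],[[0,0,-0.09],[0,0,0]],[[0,0,-0.12],[0,0,0]],[[0,0,-0.15],[0,0,0]]]'

```text
time_s: 7.4
tcp_pos: [0.6502, -0.0492, 0.0698]
eef_rot: [-157.6, 90.0, -172.4]
contact_force: [1.1, -0.3, 0.4]
gripper_width: -0.0001
```

```bash
python3 go.py 82.5 0 51; python3 look.py top
```

```text
t 7.4 tip in cradle mm [87.3 -0.2 50.8] F [ 1.1 -0.3  0.4] w -0.0001 j6 -117.6
turn [-0.003 -0.     0.   ]
[82.5, 0.0, 51.0] shift [-0.001  0.001 -0.032]
top crown [0.0657 0.0099] yaw 4.8 tips [[-0.0983, 0.0515], [-0.0892, -0.0581]] [0.064  0.0635] 479 0.003
```

>>> send_rows --plan '[[[0,0,-0.007],[0,0,0]],[[0,0,-0.014],[0,0,0]],[[0,0,-0.02],[0,0,0]],[[0,0,-0.026],[0,0,0]],[[0,0,-0.032],[0,0,0]]]'

```text
time_s: 7.95
tcp_pos: [0.648, -0.0483, 0.0708]
eef_rot: [9.9, 89.7, -4.9]
contact_force: [11.0, -6.0, -0.7]
gripper_width: 0.0004
```

```bash
python3 go.py 82.5 0 51; python3 look.py top
```

```text
t 7.95 tip in cradle mm [84.9  0.  51.8] F [11.  -6.  -0.7] w 0.0004 j6 -117.8
turn [-0.002  0.006 -0.001]
[82.5, 0.0, 51.0] shift [ 0.005 -0.    -0.016]
top crown [0.0638 0.0113] yaw 5.5 tips [[-0.1007, 0.0507], [-0.0902, -0.0588]] [0.062  0.0636] 467 0.003
```

The left tip butts first while the hoop is still about 5° askew. I'll nudge the left shoulder toward -y to square it.

>>> send_rows --plan '[[[0,0,0.05],[0,0,0]],[[0,0,0.12],[0,0,0]],[[-0.15,0,0.13],[0,0,0]],[[-0.35,0.1,0.1],[0,0,0]],[[-0.35,0.35,-0.1],[0,0,0]]]'

```text
time_s: 8.5
tcp_pos: [0.6502, 0.0047, 0.1265]
eef_rot: [11.8, 89.4, -3.1]
contact_force: [0.1, 1.5, 0.5]
gripper_width: 0.0005
```

```bash
python3 go.py 15 115 105 15 115 52 15 84 52;python3 look.py scene
```

```text
t 8.5 tip in cradle mm [ 73.7  51.9 107.5] F [0.1 1.5 0.5] w 0.0005 j6 -122.8
turn [-0.006  0.013 -0.003]
[15.0, 115.0, 105.0] shift [ 0.014  0.419 -0.393]
[15.0, 115.0, 52.0] shift [ 0.367  0.418 -0.397]
[15.0, 84.0, 52.0] shift [ 0.366  0.211 -0.396]
scene crown [0.0711 0.0081] yaw 6.4 tips [[-0.0941, 0.0449], [-0.0818, -0.0644]] [0.0622 0.0612] 403 0.0029
```

>>> send_rows --plan '[[[0.0,0.2,-0.2],[0,0.01,0]],[[0.0,0.42,-0.4],[0,0.013,0]],[[0.12,0.42,-0.4],[0,0.013,0]],[[0.3,0.42,-0.4],[0,0.013,0]],[[0.36,0.41,-0.4],[0,0.013,0]]]'

```text
time_s: 9.05
tcp_pos: [0.602, 0.0863, 0.0678]
eef_rot: [175.2, 89.5, 160.4]
contact_force: [-0.8, 0.0, -0.5]
gripper_width: 0.0006
```

>>> send_rows --plan '[[[0,-0.04,0],[0,0,0]],[[0,-0.08,0],[0,0,0]],[[0,-0.12,0],[0,0,0]],[[0,-0.16,0],[0,0,0]],[[0,-0.19,0],[0,0,0]]]'

```text
time_s: 9.55
tcp_pos: [0.5949, 0.0579, 0.0685]
eef_rot: [169.2, 89.6, 154.3]
contact_force: [0.3, 0.6, -0.6]
gripper_width: 0.0007
```

```bash
python3 go.py 15 82 52;python3 look.py scene top
```

```text
t 9.55 tip in cradle mm [ 6.7 89.3 49.5] F [ 0.3  0.6 -0.6] w 0.0007 j6 -128.6
turn [-0.003 -0.009 -0.002]
[15.0, 82.0, 52.0] shift [-0.017 -0.049  0.055]
scene crown [0.0711 0.0072] yaw 5.2 tips [[-0.0932, 0.0475], [-0.0833, -0.062]] [  nan 0.062] 504 0.0032
top crown [0.0673 0.0124] yaw 5.9 tips [[-0.0975, 0.0507], [-0.0862, -0.0587]] [0.0654 0.0627] 445 0.0032
```

>>> send_rows --plan '[[[-0.01,-0.01,0.02],[0,-0.009,0]],[[-0.015,-0.02,0.04],[0,-0.009,0]],[[-0.015,-0.03,0.05],[0,-0.009,0]],[[-0.015,-0.04,0.05],[0,-0.009,0]],[[-0.015,-0.05,0.05],[0,-0.009,0]]]'

```text
time_s: 10.15
tcp_pos: [0.6003, 0.0488, 0.0705]
eef_rot: [105.2, 89.9, 90.3]
contact_force: [0.6, 0.5, 0.2]
gripper_width: 0.0003
```

```bash
python3 go.py 15 82 52;python3 look.py scene top
```

```text
t 10.15 tip in cradle mm [14.2 81.9 51.5] F [0.6 0.5 0.2] w 0.0003 j6 -128.0
turn [-0.004 -0.    -0.002]
[15.0, 82.0, 52.0] shift [-0.003  0.001  0.005]
scene crown [0.0709 0.0055] yaw 4.5 tips [[-0.0929, 0.0477], [-0.0842, -0.062]] [  nan 0.062] 496 0.0031
top crown [0.0661 0.0098] yaw 4.9 tips [[-0.098, 0.0509], [-0.0886, -0.0587]] [0.0641 0.0632] 397 0.0033
```

```bash
python3 - <<'E'
from h import *
from plant import r
p=r.capture("top"); K,T=p["mtx"],p["pose"]; c=p["color"].copy()
big=cv2.resize(c[110:230,190:330,::-1],(700,600),interpolation=cv2.INTER_CUBIC)
def dr(q,col,cl=False):
    u=((proj(c2w(C,q),K,T)-[190,110]+.5)*5).astype(int); cv2.polylines(big,[u],cl,col,1)
for y in(.055,-.055):
    for s in(-.012,.012): dr([[-.095,y+s,.06],[-.025,y+s,.06]],(255,0,0))
dr([[-.095,-.15,.06],[-.095,.15,.066]],(0,255,0))
dr([[-.121,-.15,.066],[-.121,.15,.066]],(0,255,0))
dr([[.125,-.15,.018],[.125,.15,.018]],(0,255,0))
cv2.imwrite("pics/t2.png",big)
E
```

```text
(no output)
```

View pics/t2.png

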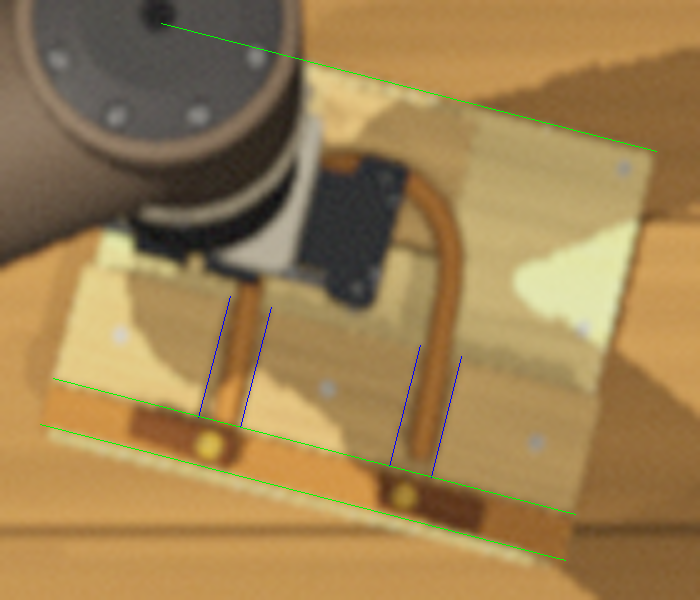

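The overlay matches the cradle. The left leg butts at (230,420), but the right leg is about 8 mm short at (420,455), so the hoop is still yawed. The fingers are thinner than I assumed, so I'll push further.

>>> send_rows --plan '[[[0,-0.01,0],[0,0,0]],[[0,-0.02,0],[0,0,0]],[[0,-0.03,0],[0,0,0]],[[0,-0.04,0],[0,0,0]],[[0,-0.05,0],[0,0,0]]]'

```text
time_s: 10.8
tcp_pos: [0.5983, 0.0414, 0.0705]
eef_rot: [105.2, 89.9, 90.4]
contact_force: [1.1, 1.1, 0.6]
gripper_width: 0.0001
```

```bash
python3 go.py 15 75 52;python3 look.py scene top
```

```text
t 10.8 tip in cradle mm [14.1 74.3 51.5] F [1.1 1.1 0.6] w 0.0001 j6 -127.4
turn [-0.004 -0.    -0.002]
[15.0, 75.0, 52.0] shift [-0.003  0.005  0.006]
scene crown [ 0.0674 -0.0068] yaw -0.3 tips [[-0.0923, 0.0492], [-0.0929, -0.0608]] [   nan 0.0617] 483 0.0031
top crown [ 0.0625 -0.0012] yaw 0.8 tips [[-0.0982, 0.0515], [-0.0966, -0.0585]] [0.0627 0.0637] 368 0.0033
```

>>> send_rows --plan '[[[0,0.05,0],[0,0,0]],[[0,0.12,0],[0,0,0]],[[-0.15,0.14,0],[0,0,0]],[[-0.36,0.1,0.1],[0,0,0]],[[-0.36,0,0.3],[0,0,0]]]'

```text
time_s: 11.4
tcp_pos: [0.6439, 0.0322, 0.1294]
eef_rot: [38.8, 89.6, 24.2]
contact_force: [1.3, 1.3, 0.7]
gripper_width: 0.0002
```

```bash
python3 go.py 115 -5 105 115 -5 52 
```

```text
t 11.4 tip in cradle mm [ 60.6  76.9 110.4] F [1.3 1.3 0.7] w 0.0002 j6 -124.8
turn [ 0.001  0.007 -0.005]
[115.0, -5.0, 105.0] shift [ 0.036 -0.546  0.362]
[115.0, -5.0, 52.0] shift [ 0.389 -0.548  0.36 ]
```

>>> send_rows --plan '[[[0,-0.2,0.2],[0,0,0]],[[0.03,-0.4,0.37],[0,0.007,0]],[[0.04,-0.55,0.37],[0,0.007,0]],[[0.22,-0.55,0.37],[0,0.007,0]],[[0.38,-0.55,0.37],[0,0.007,0]]]'

```text
time_s: 11.9
tcp_pos: [0.6774, -0.0618, 0.0717]
eef_rot: [87.7, 89.7, 73.0]
contact_force: [-0.2, 1.2, 0.1]
gripper_width: 0.0003
```

>>> send_rows --plan '[[[0.02,0,0],[0,0,0]],[[0.02,0,-0.05],[0,0,0]],[[0.02,0,-0.1],[0,0,0]],[[0.02,0,-0.14],[0,0,0]],[[0.02,0,-0.18],[0,0,0]]]'

```text
time_s: 12.4
tcp_pos: [0.6508, -0.0544, 0.0692]
eef_rot: [83.9, 89.7, 69.2]
contact_force: [0.6, -1.4, -0.3]
gripper_width: 0.0007
```

```bash
python3 go.py 82 -5 51; python3 look.py top scene
```

```text
t 12.4 tip in cradle mm [89.2 -5.2 50.2] F [ 0.6 -1.4 -0.3] w 0.0007 j6 -116.7
turn [-0.     0.001 -0.006]
[82.0, -5.0, 51.0] shift [-0.005  0.001 -0.048]
top crown [ 0.0612 -0.0035] yaw -0.2 tips [[-0.0986, 0.0522], [-0.099, -0.0578]] [0.0624 0.0638] 498 0.0029
scene crown [ 0.0703 -0.0041] yaw 2.4 tips [[-0.0919, 0.0441], [-0.0873, -0.0658]] [   nan 0.0615] 49 0.0014
```

Now I'll press gently until the force rises.

>>> send_rows --plan '[[[-0.004,0,-0.015],[0,0,0]],[[-0.004,0,-0.03],[0,0,0]],[[-0.004,0,-0.04],[0,0,0]],[[-0.004,0,-0.045],[0,0,0]],[[-0.004,0,-0.05],[0,0,0]]]'

```text
time_s: 13.0
tcp_pos: [0.6433, -0.0526, 0.0697]
eef_rot: [87.6, 89.7, 72.9]
contact_force: [-0.2, -0.0, 0.3]
gripper_width: 0.0004
```

```bash
python3 go.py 82 -5 51; python3 look.py top
```

```text
t 13.0 tip in cradle mm [81.5 -5.3 50.7] F [-0.2 -0.   0.3] w 0.0004 j6 -117.0
turn [-0.     0.    -0.006]
[82.0, -5.0, 51.0] shift [-0.002  0.002  0.003]
top crown [ 0.0599 -0.0033] yaw -0.2 tips [[-0.1, 0.0522], [-0.1003, -0.0578]] [0.0637 0.0634] 430 0.0029
```

>>> send_rows --plan '[[[0,0,-0.005],[0,0,0]],[[0,0,-0.01],[0,0,0]],[[0,0,-0.015],[0,0,0]],[[0,0,-0.02],[0,0,0]],[[0,0,-0.025],[0,0,0]]]'

```text
time_s: 13.55
tcp_pos: [0.6421, -0.0519, 0.0708]
eef_rot: [48.7, 89.6, 34.0]
contact_force: [7.9, -4.3, 0.1]
gripper_width: 0.0003
```

```bash
python3 go.py 82 -5 51; python3 look.py top
```

```text
t 13.55 tip in cradle mm [80.1 -5.  51.8] F [ 7.9 -4.3  0.1] w 0.0003 j6 -117.1
turn [ 0.001  0.006 -0.007]
[82.0, -5.0, 51.0] shift [ 0.006 -0.     0.012]
top crown [ 0.0598 -0.0026] yaw 0.2 tips [[-0.1003, 0.052], [-0.1, -0.058]] [0.0634 0.0632] 426 0.0029
```

Both tips are seated with the yaw near 0 and a contact force of about 9 N. Next are the buttons, left one first.

>>> send_rows --plan '[[[0,0,0.06],[0,0,0]],[[-0.1,0,0.13],[0,0,0]],[[-0.3,0.05,0.13],[0,0,0]],[[-0.42,0.3,-0.05],[0,0,0]],[[-0.42,0.55,-0.3],[0,0,0]]]'

```text
time_s: 14.1
tcp_pos: [0.6225, 0.0369, 0.1364]
eef_rot: [40.8, 89.4, 26.0]
contact_force: [1.2, 2.1, -0.9]
gripper_width: 0.0003
```

```bash
python3 go.py -145 88 110 -145 88 70; python3 look.py scene
```

```text
t 14.1 tip in cradle mm [ 38.7  76.  117.4] F [ 1.2  2.1 -0.9] w 0.0003 j6 -126.0
turn [-0.002  0.011 -0.009]
[-145.0, 88.0, 110.0] shift [ 0.04   0.078 -1.225]
[-145.0, 88.0, 70.0] shift [ 0.307  0.076 -1.227]
scene crown [ 0.0672 -0.006 ] yaw 0.4 tips [[-0.0931, 0.0479], [-0.0924, -0.0621]] [   nan 0.0611] 500 0.0034
```

>>> send_rows --plan '[[[0,0,-0.2],[0,0.01,0]],[[0,0.02,-0.4],[0,0.01,-0.008]],[[0,0.04,-0.6],[0,0.01,-0.008]],[[0.02,0.06,-0.8],[0,0.01,-0.008]],[[0.04,0.078,-1.0],[0,0.01,-0.008]]]'

```text
time_s: 14.65
tcp_pos: [0.4743, 0.0917, 0.1283]
eef_rot: [163.9, 89.8, 149.2]
contact_force: [-0.3, 0.3, 0.3]
gripper_width: 0.0006
```

```bash
python3 go.py -145 88 110 -145 88 70
```

```text
t 14.65 tip in cradle mm [-118.6   91.4  109.3] F [-0.3  0.3  0.3] w 0.0006 j6 -138.6
turn [ 0.001 -0.005 -0.001]
[-145.0, 88.0, 110.0] shift [-0.004 -0.023 -0.176]
[-145.0, 88.0, 70.0] shift [ 0.263 -0.023 -0.175]
```

>>> send_rows --plan '[[[0,-0.02,-0.12],[0,0,0]],[[0,-0.02,-0.18],[0,0,0]],[[0.06,-0.02,-0.18],[0,0,0]],[[0.2,-0.02,-0.18],[0,0,0]],[[0.26,-0.02,-0.18],[0,0,0]]]'

```text
time_s: 15.15
tcp_pos: [0.4472, 0.0954, 0.0878]
eef_rot: [-178.2, 89.7, 167.1]
contact_force: [-0.3, -1.7, 0.0]
gripper_width: 0.0005
```

```bash
python3 go.py -110 88 70 -90 85 70 -76 82 70 -76 77 70
```

```text
t 15.15 tip in cradle mm [-145.7   88.1   68.8] F [-0.3 -1.7  0. ] w 0.0005 j6 -141.1
turn [ 0.    -0.007  0.   ]
[-110.0, 88.0, 70.0] shift [-0.01  -0.001  0.238]
[-90.0, 85.0, 70.0] shift [-0.01  -0.021  0.371]
[-76.0, 82.0, 70.0] shift [-0.011 -0.041  0.465]
[-76.0, 77.0, 70.0] shift [-0.011 -0.074  0.465]
```

>>> send_rows --plan '[[[-0.01,0,0.05],[0,0,0]],[[-0.01,0,0.1],[0,0,0]],[[-0.01,0,0.15],[0,0,0]],[[-0.01,0,0.2],[0,0,0]],[[-0.01,0,0.24],[0,0,0]]]'

```text
time_s: 15.65
tcp_pos: [0.4829, 0.0862, 0.0893]
eef_rot: [179.7, 89.7, 165.0]
contact_force: [-3.0, 1.2, -0.2]
gripper_width: 0.0005
```

>>> send_rows --plan '[[[0,0,0.04],[0,0,0]],[[0,-0.01,0.08],[0,0,0]],[[0,-0.02,0.13],[0,0,0]],[[0,-0.03,0.18],[0,0,0]],[[0,-0.045,0.22],[0,0,0]]]'

```text
time_s: 16.15
tcp_pos: [0.514, 0.071, 0.0892]
eef_rot: [177.6, 89.7, 162.9]
contact_force: [-0.3, 0.8, 0.3]
gripper_width: -0.0001
```

```bash
python3 go.py -76 77 70; cat > btn.py <<'E'
from h import *
from plant import r
p=r.capture("top"); d,K,T,c=p["range_z"],p["mtx"],p["pose"],p["color"]
Q=w2c(C,cloud(d,K,T).reshape(-1,3)); v=c.reshape(-1,3).max(1)
for y in(.055,-.055):
    q=Q-[-.108,y,0]; m=(q[:,2]>.071)&(q[:,2]<.09)&(np.hypot(q[:,0],q[:,1])<.048)&(v<150)&(d.ravel()>0)
    a=q[m]; g=a[np.hypot(a[:,0],a[:,1])>.02]; print(y,m.sum(),"angle",np.degrees(np.arctan2(g[:,1].mean(),g[:,0].mean())).round(1))
cv2.imwrite("pics/b.png",cv2.resize(c[150:230,190:310,::-1],(780,520),interpolation=cv2.INTER_CUBIC))
E
python3 btn.py
```

```text
t 16.15 tip in cradle mm [-74.9  81.5  70.2] F [-0.3  0.8  0.3] w -0.0001 j6 -133.9
turn [-0.    -0.006 -0.   ]
[-76.0, 77.0, 70.0] shift [ 0.002 -0.03  -0.007]
0.055 34 angle nan
-0.055 154 angle -92.4btn.py:7: RuntimeWarning: Mean of empty slice.
  a=q[m]; g=a[np.hypot(a[:,0],a[:,1])>.02]; print(y,m.sum(),"angle",np.degrees(np.arctan2(g[:,1].mean(),g[:,0].mean())).round(1))
  ret = ret.dtype.type(ret / rcount)
```

Now push on to y=77, then back off and lift.

>>> send_rows --plan '[[[0,-0.01,0],[0,0,0]],[[0,-0.02,0],[0,0,0]],[[0,-0.03,0],[0,0,0]],[[0,-0.035,0],[0,0,0]],[[0,-0.035,0],[0,0,0]]]'

```text
time_s: 16.7
tcp_pos: [0.5136, 0.0659, 0.0896]
eef_rot: [169.2, 89.8, 154.5]
contact_force: [3.5, 2.1, 0.0]
gripper_width: 0.0002
```

>>> send_rows --plan '[[[0,0.07,0],[0,0,0]],[[0,0.14,0],[0,0,0]],[[-0.15,0.15,0],[0,0,0]],[[-0.3,0.15,0],[0,0,0]],[[-0.3,0.35,0.1],[0,0,0]]]'

```text
time_s: 17.2
tcp_pos: [0.541, 0.1125, 0.1374]
eef_rot: [137.1, 89.8, 122.3]
contact_force: [1.2, 0.8, 0.2]
gripper_width: 0.0004
```

```bash
python3 btn.py; python3 go.py -145 -88 115 -145 -88 70
```

```text
0.055 81 angle 96.4
-0.055 147 angle -93.0
t 17.25 tip in cradle mm [-55.9 133.7 117.5] F [7.5 4.1 2.7] w 0.0004 j6 -136.6
turn [ 0.002  0.    -0.004]
[-145.0, -88.0, 115.0] shift [ 0.012 -1.478 -0.596]
[-145.0, -88.0, 70.0] shift [ 0.312 -1.479 -0.596]
```

View pics/b.png

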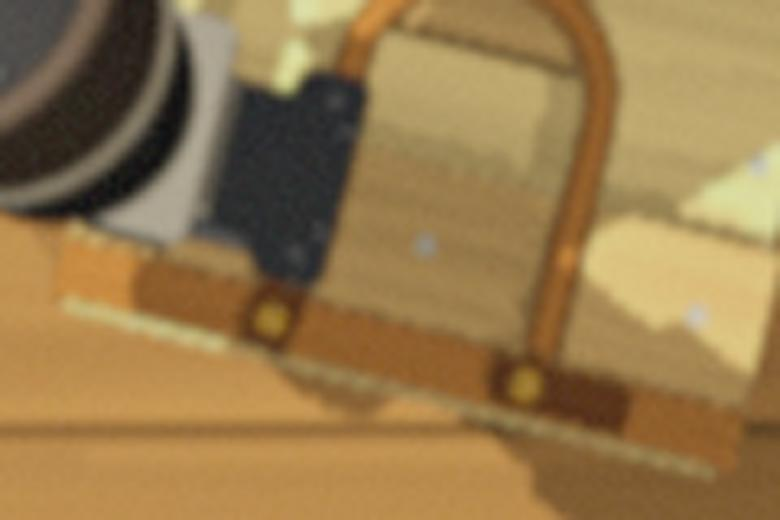

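The left button now points out from its screw at (270,318), under the gripper. The right one is still along the batten at (525,385)-(625,405). Moving over to the right side.

>>> send_rows --plan '[[[0,-0.2,-0.12],[0,0,0]],[[0,-0.4,-0.24],[0,0,0]],[[0,-0.6,-0.36],[0,0,0]],[[0,-0.8,-0.48],[0,0,0]],[[0,-1.0,-0.6],[0,0,0]]]'

```text
time_s: 17.75
tcp_pos: [0.4193, -0.0061, 0.1355]
eef_rot: [108.9, 89.8, 94.3]
contact_force: [-0.2, 0.6, 0.2]
gripper_width: 0.0011
```

```bash
python3 btn.py; python3 go.py -145 -88 115 -145 -88 70
```

```text
0.055 108 angle -8.0
-0.055 2 angle -80.1
t 17.8 tip in cradle mm [-150.8  -21.   115.9] F [-7.4 -4.8 -2.7] w 0.0001 j6 -130.6
turn [ 0.001 -0.005 -0.002]
[-145.0, -88.0, 115.0] shift [ 0.005 -0.447  0.038]
[-145.0, -88.0, 70.0] shift [ 0.305 -0.447  0.04 ]
```

>>> send_rows --plan '[[[0,-0.2,0.08],[0,0,0]],[[0,-0.44,0.085],[0,0,0]],[[0.08,-0.447,0.085],[0,0,0]],[[0.22,-0.447,0.085],[0,0,0]],[[0.3,-0.447,0.085],[0,0,0]]]'

```text
time_s: 18.3
tcp_pos: [0.4091, -0.0769, 0.0886]
eef_rot: [171.3, 89.7, 156.6]
contact_force: [-0.4, 0.4, -0.3]
gripper_width: 0.0001
```

```bash
python3 go.py -110 -88 70 -90 -87 70 -76 -84 70 -76 -80 70
```

```text
t 18.3 tip in cradle mm [-138.9  -88.2   69.6] F [-0.4  0.4 -0.3] w 0.0001 j6 -121.1
turn [-0.001 -0.007 -0.001]
[-110.0, -88.0, 70.0] shift [-0.004  0.002  0.193]
[-90.0, -87.0, 70.0] shift [-0.005  0.008  0.326]
[-76.0, -84.0, 70.0] shift [-0.005  0.028  0.419]
[-76.0, -80.0, 70.0] shift [-0.005  0.055  0.419]
```

>>> send_rows --plan '[[[0,0,0.04],[0,0,0]],[[0,0,0.08],[0,0,0]],[[0,0,0.12],[0,0,0]],[[0,0,0.16],[0,0,0]],[[0,0,0.2],[0,0,0]]]'

```text
time_s: 18.8
tcp_pos: [0.4371, -0.0849, 0.0883]
eef_rot: [-175.8, 89.5, 169.5]
contact_force: [-3.8, -0.2, -0.7]
gripper_width: 0.0003
```

>>> send_rows --plan '[[[0,0,0.05],[0,0,0]],[[0,0,0.1],[0,0,0]],[[0,0.01,0.15],[0,0,0]],[[0,0.02,0.19],[0,0,0]],[[0,0.03,0.22],[0,0,0]]]'

```text
time_s: 19.3
tcp_pos: [0.4712, -0.0889, 0.0881]
eef_rot: [-176.7, 89.5, 168.6]
contact_force: [0.3, -1.1, -0.2]
gripper_width: 0.0001
```

>>> send_rows --plan '[[[0,0.01,0],[0,0,0]],[[0,0.02,0],[0,0,0]],[[0,0.025,0],[0,0,0]],[[0,0.025,0],[0,0,0]],[[0,0.025,0],[0,0,0]]]'

```text
time_s: 19.8
tcp_pos: [0.4721, -0.0851, 0.0882]
eef_rot: [-178.8, 89.6, 166.4]
contact_force: [-0.1, -0.8, 1.0]
gripper_width: 0.0004
```

```bash
python3 go.py -76 -80 70; python3 btn.py
```

```text
t 19.8 tip in cradle mm [-75.8 -80.2  69.2] F [-0.1 -0.8  1. ] w 0.0004 j6 -117.7
turn [-0.001 -0.01   0.   ]
[-76.0, -80.0, 70.0] shift [-0.005  0.001 -0.001]
0.055 0 angle nan
-0.055 0 angle nanbtn.py:7: RuntimeWarning: Mean of empty slice.
  a=q[m]; g=a[np.hypot(a[:,0],a[:,1])>.02]; print(y,m.sum(),"angle",np.degrees(np.arctan2(g[:,1].mean(),g[:,0].mean())).round(1))
  ret = ret.dtype.type(ret / rcount)
```

Back off, lift clear and look.

>>> send_rows --plan '[[[0,-0.07,0],[0,0,0]],[[0,-0.15,0],[0,0,0]],[[-0.2,-0.15,0],[0,0,0]],[[-0.45,-0.2,0],[0,0,0]],[[-0.75,-0.3,0],[0,0,0]]]'

```text
time_s: 20.35
tcp_pos: [0.46, -0.1296, 0.2009]
eef_rot: [-175.3, 89.4, 170.0]
contact_force: [1.6, -0.6, 1.2]
gripper_width: 0.0006
```

>>> send_rows --plan '[[[0,-0.2,0],[0,0,0]],[[0,-0.4,0],[0,0,0]],[[0,-0.6,0],[0,0,0]],[[0,-0.8,0],[0,0,0]],[[0,-0.95,0],[0,0,0]]]'

```text
time_s: 20.85
tcp_pos: [0.4224, -0.2694, 0.201]
eef_rot: [-176.2, 89.4, 169.0]
contact_force: [1.5, 0.4, -0.7]
gripper_width: 0.0002
```

```bash
python3 btn.py; python3 look.py top scene
```

```text
0.055 115 angle -8.0
-0.055 0 angle nan
top crown [ 0.062  -0.0035] yaw -0.0 tips [[-0.098, 0.0515], [-0.098, -0.0585]] [0.0813    nan] 369 0.0032
scene crown [ 0.0683 -0.0082] yaw -0.9 tips [[-0.0908, 0.0494], [-0.0925, -0.0606]] [0.0795 0.0794] 525 0.0032btn.py:7: RuntimeWarning: Mean of empty slice.
  a=q[m]; g=a[np.hypot(a[:,0],a[:,1])>.02]; print(y,m.sum(),"angle",np.degrees(np.arctan2(g[:,1].mean(),g[:,0].mean())).round(1))
  ret = ret.dtype.type(ret / rcount)
```

View pics/b.png

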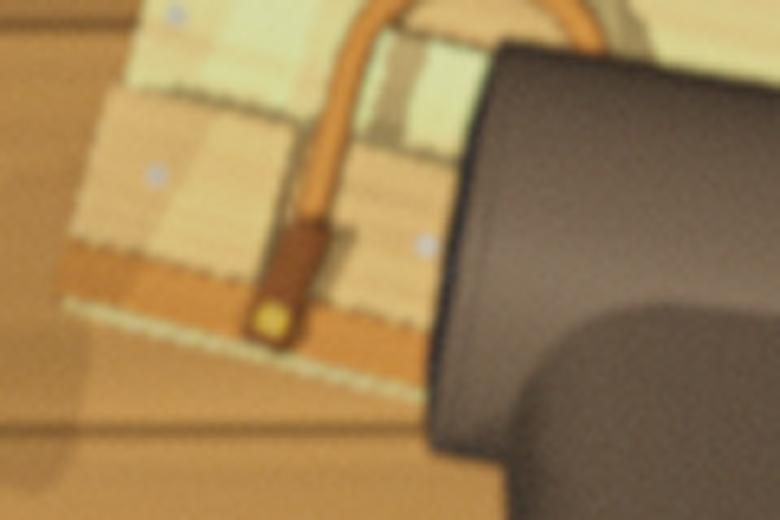

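View pics/now.png

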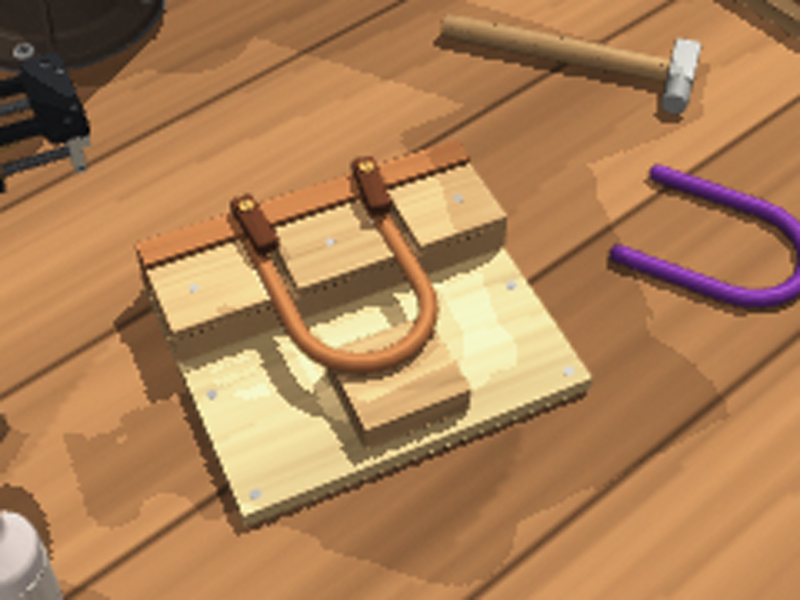

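Both buttons lie across the leg ends, with screws at (245,205) and (367,165) in the scene crop. I'll measure both angles from the scene camera.

```bash
sed 's/"top"/"scene"/' btn.py > btn2.py; cat >> btn2.py <<'E'
for y in(.055,-.055):
    q=Q-[-.108,y,0]; m=(q[:,2]>.077)&(q[:,2]<.09)&(np.hypot(q[:,0],q[:,1])<.055)&(d.ravel()>0)
    vx,vy,_,_=cv2.fitLine(q[m][:,:2].astype(np.float32),cv2.DIST_HUBER,0,.01,.01).ravel(); print("line",y,m.sum(),np.degrees(np.arctan(vy/vx)).round(1),q[m].mean(0).round(4))
E
python3 btn2.py
```

```text
0.055 108 angle -14.0
-0.055 120 angle -1.3
line 0.055 98 -9.1 [ 0.0162 -0.0045  0.0798]
line -0.055 114 1.7 [ 0.0164 -0.0012  0.0797]
```

```bash
python3 - <<'E'
from h import *
from plant import r
for n in("top","scene"):
    p=r.capture(n); d=p["range_z"]; Q=w2c(C,cloud(d,p["mtx"],p["pose"]).reshape(-1,3)); s=cv2.cvtColor(p["color"],cv2.COLOR_RGB2HSV)[...,1].ravel()
    m=(Q[:,2]>.054)&(Q[:,2]<.07)&(abs(Q[:,1]+.004)<.01)&(Q[:,0]>.02); q=Q[m]
    print(n,m.sum(),"crown bar x range",np.percentile(q[:,0],[3,50,97]).round(4),"z",np.percentile(q[:,2],[50,97]).round(4))
    for t in("hammer","glue","sanding_block"):
        f=r.find_in(p,t)[:1]; print(t,[np.round(x["uv"]) for x in f])
E
```

```text
top 40 crown bar x range [0.0556 0.0618 0.0704] z [0.0628 0.0665]
hammer [array([123., 212.])]
glue [array([378., 154.])]
sanding_block [array([252., 155.])]
scene 44 crown bar x range [0.0576 0.0663 0.0707] z [0.061  0.0637]
hammer [array([322., 137.])]
glue [array([152., 290.])]
sanding_block [array([131., 244.])]
```

```bash
python3 -c "
from plant import r
r.close_job(); print(r.get_state()['time_s'])"
```

```text
the job is handed in; nothing more can be done
the job is handed in; nothing more can be done
```

The job is done and handed in at about 21 s of the 67 s allowed. The hoop is seated in both notches against the stop batten, and both turn-buttons are swung across the leg ends.

I used the closed fingers to push the right leg sideways until both legs dropped. I then pushed the crown back, but the left leg butted first with the hoop about 5° askew. A nudge on its left shoulder squared it, and I pressed the crown home with about 9 N before swinging the buttons, left then right.

**Last checks:**
- **Hoop:** it lies at about 0° (top camera) to -0.9° (scene camera). The legs sit about 3.5 mm (top) to 5.5 mm (scene) to one side of the notch centres, against an 8 mm limit. The crown bar is centred at x ≈ 64 mm, where fully home is 65 mm. The leg tips are now under the buttons, so I inferred their depth from the crown and from the earlier press.
- **Buttons:** line fits in the scene image put the left at about -9° and the right at about +2°, against a limit of 17°. A rougher estimate gave the left as -8° from the top camera and -14° from the scene camera.
- **Bystanders:** the hammer, glue and sanding block were found where they started in both views, with one exception. The network's top-view report for the sanding block landed on the cradle, which I take to be a false detection; the scene view shows it unmoved.

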